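Clear the drain channel of a fixture plate with a T-handled pick

TASK

Chips have been left in the drain channel of the aluminium fixture plate: take the red T-handled pick from its cradle, set its tip on the channel floor at the closed end, and draw it slowly along the whole channel, round both bends and out at the open end, so that all three brass chips are swept into the green pan there. Keep the tip bearing lightly on the channel floor all the way, never pressing hard and keeping the fingers clear of the plate, then hang the pick back in its cradle, upright with the handle resting in both notches. Leave the other things on the table where they are.

Things in the scene. Friction and masses are not known exactly. Their poses are not given: they have to be found in the camera images.
- fixture_plate: fixed two-layer fixture plate, 170 (x) x 190 (y) x 32 mm high: 12 mm aluminium on a dark steel base; origin at the centre of its underside. Through the aluminium runs a U-shaped channel 12.5 mm wide, 12 mm deep, upright walls, closed at one end. Six points mark its centre line: straights and two quarter circles of radius 28 mm. Seat, pins and screws rise at most 11 mm above its top
- base_plate: the dark steel lower layer, 170 x 190 x 20 mm, part of the fixture plate and with the same origin; its top, 20 mm above the table, is the channel floor. Rigid: each millimetre that an arm is told to go below the first touch adds about 10 N
- channel_start (a point): channel centre line on the floor at the closed end (centre of the rounded end, radius 6 mm); plate axes, at x -62, y -35 mm of the plate; the first straight runs along plate +y
- bend1_in (a point): channel centre line on the floor where the first bend begins: x -62, y 34 mm of the plate; bend centre at (-34, 34)
- bend1_out (a point): channel centre line on the floor where the first bend ends: x -34, y 62 mm of the plate; the second straight runs along plate +x
- bend2_in (a point): channel centre line on the floor where the second bend begins: x 34, y 62 mm of the plate; bend centre at (34, 34)
- bend2_out (a point): channel centre line on the floor where the second bend ends: x 62, y 34 mm of the plate; the third straight runs along plate -y
- channel_outlet (a point): channel centre line on the floor at the open end: x 62, y -95 mm of the plate, in its -y edge
- chip_pan: green sheet-metal chip pan on the table, fixed, 104 (x) x 75 (y) mm, floor 2 mm thick, three walls 13 mm high; its open +y side stands 1 to 2 mm off the plate's edge under the outlet, so chips pushed out fall 18 mm into it; origin at the centre of its underside
- chip_a: brass chip, an oily tight curl 10 mm across and 6 mm high, loose, slippery (friction about 0.2), on the channel floor in the first straight, at least 23 mm along from channel_start; origin at its centre
- chip_b: brass chip like chip_a, in the second straight; origin at its centre
- chip_c: brass chip like chip_a, in the third straight; origin at its centre
- pick: T-handled pick, loose, about 0.12 kg, hanging in the cradle: red crossbar 110 mm long (y), 14 mm thick (x), 18 mm high (z); round stem 9 mm thick straight down from its middle to a flat white nylon tip. The stem is clamped firm at a length that differs each time: the tip is 58 to 66 mm below the handle's underside. Origin at the middle of the underside, z up
- pick_grip (a point): middle of the crossbar handle, 9 mm above its underside, straight above the tip: grasp here from above, closing across the 14 mm (along the pick's x)
- pick_cradle: light wooden cradle, fixed: base 56 (x) x 104 (y) x 10 mm, two uprights 10 mm thick, 52 mm wide, at y = +40 and -40 mm, each with a notch in its top. Origin at the centre of its underside. The handle lies along the cradle's y in both notches; the stem hangs between the uprights (70 mm clear)
- cradle_rest (a point): the point 85 mm above the table midway between the notches: the middle of the handle's underside when the pick hangs there. The notches' floors are at this height, about 19 mm wide (x), and widen to 30 mm at the mouth, 100 mm above the table
- hex_key: black hex key lying on the table, 39 x 108 x 8 mm, loose, to be left alone; origin under its middle
- screw_tin: low round tin of screws, 68 mm across, 23 mm high, loose, to be left alone; origin under its middle
- fixture_block: milled aluminium clamp body, 80 x 150 x 48 mm, loose, to be left alone; origin under its middle

How it is judged:
By the outcome, as a careful person would: the job done as asked, in the order asked, and still so for the second after the job is handed in, with the robot touching nothing.
It also fails if it takes over 72 s, if anything falls off the work surface, if the arm or the gripper's body presses on something with over 40 N, if the wrist force passes 120 N, or if a joint passes its speed limit or range.

ROBOT

A 6-joint arm with a two-finger parallel gripper is mounted at the origin on a cart in front of the work surface, level with it; the furniture and walls round the work are solid. World frame = base frame: x ahead of the robot, y to its left, z up, the work surface at z = 0. Lengths are in mm, angles in rad, forces in N, time in s.
With the tool pointing down it reaches from about 400 to 925 mm from the base axis. Payload 12.5 kg.
Tool frame: the origin (TCP) lies at the very end of the fingers, on their centre line; the grasp point (between the pads) lies 19 mm behind it; z points along the fingers, y is the line along which they close (so a half turn about z gives the same grasp; the last joint's range is limited). The gripper opens to 95 mm and grips with 3 to 60 N. Pads are 20 mm wide; open, the fingers measure 119 mm over their backs; the gripper's body (75 mm by 180 mm) begins 59 mm behind the grasp point.
Start: joints at [1.192, 0.491, 1.559, -0, 1.092, -0.106], TCP at [168.375, 601.911, 214.661] pointing down, gripper open.
Joint ranges: [-3.1, 3.1], [-0.84, 2.19], [0.05, 2.79], [-1.13, 4.28], [0.06, 2.93], [-2.69, 2.69]. Speed limits (rad/s): [2.22, 2.22, 2.79, 3.14, 3.14, 3.14].

INTERFACE

Orientations are given as [roll, pitch, yaw] about the fixed x, y, z axes, in that order (R = Rz(yaw) Ry(pitch) Rx(roll)).
In Python, from cell import env gives the robot as it stands.
- The arm moves only by the shell command python3 steer.py 'ROWS'. ROWS is a JSON list that holds a single list of rows (three levels of brackets), with 1 to 5 rows, each of 5 numbers: dx, dy, dz in units of 25 mm, then a turn about the tool's z in units of 0.1 rad, then the opening from 0.0 (shut) to 1.0 (fully open); each row is the pose to reach, as a shift and turn from the pose commanded when the command began, along the tool's axes at that moment; what a row does not reach only later rows make up. A row lasts 1/12 s, in which the tool goes at most 41.7 mm and 0.125 rad, less where a joint would pass 70% of its speed; a pose out of reach is approached as far as the arm can. The fingers move at their own pace and stop on an object; the grip force is fixed at half the most. Time passes only in rows, so rows that do not move let the fingers close. It prints the time, the measured TCP pose, the force, the opening and the grip force at its end. Input that does not fit is refused with a message, and nothing moves.
- env.state(): the state, without advancing time (a new reading comes with each control period).
- env.read_camera(name): name is "scene" or "top" or "wrist"; returns (picture, depth): 400x640x3 uint8, red, green, blue; 400x640 float32, mm along the optical axis (not along the pixel's ray), 0 where there is no reading.
- env.camera_info(name): a dict with "vertical_fov" (degrees; the focal length in pixels is half the picture's height over the tangent of half this angle, whatever the lens; pixels are square), "cx", "cy" (the principal point, pixels), "origin" and "attitude" of the camera in the world. Camera axes: x right, y down, z forward; pixel columns grow to the right and rows downward; lengths in mm; the calibration is good to about 2 mm. A picture is of the moment at which its call begins: read the wrist's pose just before it. camera_info takes no time and is no camera call; for the wrist camera it gives the pose at the moment of the call.
- env.job_done(): hands the job in; it is judged then, once.
The state is a dict: "t": time; "joints": joint angles; "qvel": joint speeds; "tau": joint torques, N m; "eef_pos": TCP position; "tcp_rot": TCP orientation; "ft_force": force on the tool from outside, world axes, zero at the start; "moment": the same for the moment, N m; "opening": opening from 0.0 (shut) to 1.0 (fully open); "grip_force": force on a finger pad.
Only numpy, scipy, OpenCV 4.12 (cv2) and the standard library are available. Lean on these libraries where they do the work, as an engineer would, in place of code of your own. Each camera call takes 0.05 s, during which the arm holds its last target. There are 200 camera calls.

## Working session

There is one attempt and no reset: what is moved stays moved. The work goes in short steps, Python scripts to look and compute and a shell command to move; the robot and the scene stay as the last step left them, time stands still between calls to the robot, and variables do not carry over. Pictures are saved under pics/ and viewed, at most 10 in all, crops included, and the job is handed in when it is done.

```bash
ls; mkdir -p pics
python3 - <<'E'
from cell import env
import cv2
print(env.state())
for n in("top","scene"):
    print(n,env.camera_info(n))
    p,d=env.read_camera(n); cv2.imwrite(f"pics/{n}0.png",p[:,:,::-1])
    import numpy as np; np.savez(f"pics/{n}0.npz",p=p,d=d)
E
```

```text
cell.py
pics
steer.py
{'t': 0.0, 'joints': array([ 1.19241692e+00,  4.91593348e-01,  1.55943147e+00, -2.85243147e-05,
        1.09166541e+00, -1.05574079e-01]), 'qvel': array([ 0.00067876, -0.0013941 ,  0.00103726, -0.00110466, -0.00017233,
       -0.00032369]), 'tau': array([ 1.92448519e-03, -6.12647510e+01, -2.58174008e+01,  6.92636962e-02,
        4.82207327e-02, -8.37184189e-05]), 'eef_pos': array([168.28155822, 601.68429997, 214.04693655]), 'tcp_rot': array([-3.14049852e+00, -9.05032609e-05,  2.86880044e+00]), 'ft_force': array([-0.55713983,  0.20342781, -0.45113423]), 'moment': array([0.02249886, 0.03499003, 0.00741938]), 'grip_force': 0.0, 'opening': 0.9964286210831893}
top {'vertical_fov': 56.41964826969622, 'cx': 316.59995976116033, 'cy': 202.5695529406867, 'origin': array([ 444.23362264,   51.70612968, 1098.86297837]), 'attitude': array([-3.0702704 , -0.02805274, -1.55848201])}
scene {'vertical_fov': 42.07092551401233, 'cx': 308.95270624451217, 'cy': 196.60629530094562, 'origin': array([  -52.99522876, -1211.39994541,   941.88023029]), 'attitude': array([-2.1408728 , -0.02484518, -0.42687554])}
```
View pics/top0.png

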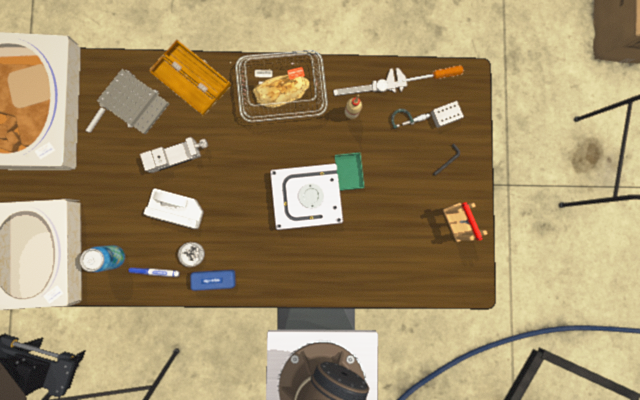

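View pics/scene0.png

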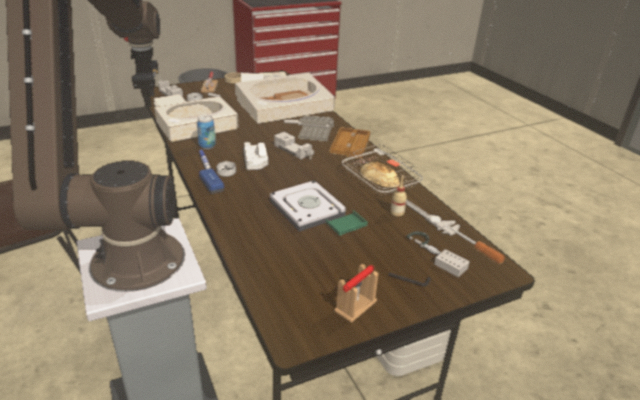

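The top view shows the plate near (306,197), with its outlet facing image right (world −y). The pan is at (349,171), the cradle with the red handle at (462,222) and the hex key at (447,158). In the scene view the pick hangs in the cradle at about (357,290). Next I'll get rough positions from these.

Create h.py:
```python
import numpy as np, cv2
from scipy.spatial.transform import Rotation as R
from cell import env
def rot(a): return R.from_euler('xyz',a).as_matrix()
def shot(n,name=None):
    c=env.camera_info(n); p,d=env.read_camera(n)
    if name: cv2.imwrite(f"pics/{name}.png",p[:,:,::-1]); np.savez(f"pics/{name}.npz",p=p,d=d,c=c)
    return c,p,d
def load(name):
    z=np.load(f"pics/{name}.npz",allow_pickle=True); return z['c'].item(),z['p'],z['d']
def rays(c,uv):
    uv=np.atleast_2d(np.float64(uv)); f=200/np.tan(np.radians(c['vertical_fov']/2))
    v=np.c_[(uv[:,0]-c['cx'])/f,(uv[:,1]-c['cy'])/f,np.ones(len(uv))]
    return v@rot(c['attitude']).T
def onz(c,uv,z):
    v=rays(c,uv); o=np.array(c['origin']); return o+v*((z-o[2])/v[:,2])[:,None]
def proj(c,P):
    f=200/np.tan(np.radians(c['vertical_fov']/2)); q=(np.atleast_2d(P)-c['origin'])@rot(c['attitude'])
    return np.c_[q[:,0]/q[:,2]*f+c['cx'],q[:,1]/q[:,2]*f+c['cy']]
def depthpts(c,d,uv):
    uv=np.atleast_2d(uv); return np.array(c['origin'])+rays(c,uv)*d[uv[:,1],uv[:,0]][:,None]
def move(target,yaw=None):
    "shift in tool axes to reach target TCP from measured pose"
    s=env.state(); return rot(s['tcp_rot']).T@(np.array(target)-s['eef_pos'])
```

Run:
```python
from h import *
c=env.camera_info("top"); 
for n,uv,z in(("plate",[[272,170],[335,164],[342,223],[276,229]],32),("red",[[463,204],[481,238]],103),("pan",[[349,171]],5),("hex",[[447,158]],5),("tin",[[190,253]],20),("cradle",[[462,222]],85)):
    print(n,onz(c,uv,z).round().tolist())
w=env.camera_info("wrist"); s=env.state(); print(w)
T=rot(s['tcp_rot']); print("cam in tool",T.T@(w['origin']-s['eef_pos'])); print(T.T@rot(w['attitude'])); print(T)
print(move([450,60,300]))
```

```text
plate [[613.0, 152.0, 32.0], [634.0, -29.0, 32.0], [463.0, -51.0, 32.0], [444.0, 137.0, 32.0]]
red [[518.0, -372.0, 103.0], [426.0, -420.0, 103.0]]
pan [[618.0, -73.0, 5.0]]
hex [[662.0, -367.0, 5.0]]
tin [[373.0, 381.0, 20.0]]
cradle [[469.0, -376.0, 85.0]]
{'vertical_fov': 58.68928101304219, 'cx': 316.0521706046049, 'cy': 200.42517655324235, 'origin': array([ 91.45970215, 623.00038323, 385.58355107]), 'attitude': array([2.85801659e+00, 1.42773358e-03, 1.29748279e+00])}
cam in tool [  79.7718       -0.36094372 -171.46661699]
[[-4.98522188e-04 -9.60044094e-01 -2.79848334e-01]
 [ 9.99999783e-01 -3.57840637e-04 -5.53797434e-04]
 [ 4.31528850e-04 -2.79848549e-01  9.60044063e-01]]
[[-9.63016202e-01  2.69443293e-01 -3.26973482e-04]
 [ 2.69443485e-01  9.63015742e-01 -9.42947261e-04]
 [ 6.08097956e-05 -9.96174364e-04 -9.99999502e-01]]
[-417.21030531 -445.84764077  -85.46946205]
```

```bash
cat >> h.py <<'E'
def plan(target,turn,n):
    "n equal legs to target, turning tool about z by turn in all: print last row of each leg"
    s=env.state(); p=s['eef_pos']; T=rot(s['tcp_rot']); d=(np.array(target)-p)/n
    for i in range(n):
        Ti=T@R.from_euler('z',turn*i/n).as_matrix(); print((Ti.T@d).round(1).tolist(),round(turn/n,3))
E
python3 - <<'E'
from h import *
plan([556,75,230],2.0,4)
E
```

```text
[-128.8, -100.7, -3.9] 0.5
[-161.3, -26.6, -3.9] 0.5
[-154.3, 54.0, -3.9] 0.5
[-109.6, 121.4, -3.9] 0.5
```

The manual's scale: shifts go in units of 25 mm and turns go in units of 0.1 rad. Converting my numbers, -3 mm is -0.12, -129 mm is -5.16, 0.5 rad is 5.

```bash
python3 steer.py '[[[-1.28,-1,-0.04,1.25,1],[-2.56,-2,-0.08,2.5,1],[-3.88,-3,-0.12,3.75,1],[-5.16,-4.04,-0.16,5,1]]]'
python3 steer.py '[[[-1.6,-0.28,-0.04,1.25,1],[-3.2,-0.52,-0.08,2.5,1],[-4.84,-0.8,-0.12,3.75,1],[-6.44,-1.08,-0.16,5,1]]]'
python3 steer.py '[[[-1.56,0.52,-0.04,1.25,1],[-3.08,1.08,-0.08,2.5,1],[-4.64,1.6,-0.12,3.75,1],[-6.16,2.16,-0.16,5,1]]]'
python3 steer.py '[[[-1.08,1.2,-0.04,1.25,1],[-2.2,2.44,-0.08,2.5,1],[-3.28,3.64,-0.12,3.75,1],[-4.4,4.84,-0.16,5,1],[-4.4,4.84,-0.16,5,1]]]'
python3 steer.py '[[[0,0,0,0,1],[0,0,0,0,1],[0,0,0,0,1]]]'
python3 - <<'E'
from h import *
s=env.state(); print(s['joints'],s['eef_pos'],s['tcp_rot'],s['ft_force'],s['qvel'].round(3))
shot("wrist","w1")
E
```

```text
t: 0.43
eef_pos: [265.9, 468.4, 218.3]
tcp_rot: [-3.141, 0.0, 2.363]
ft_force: [0.2, 1.1, 0.8]
opening: 0.999
grip_force: 0.0
t: 0.77
eef_pos: [362.5, 336.3, 222.6]
tcp_rot: [-3.141, 0.0, 1.863]
ft_force: [0.6, 0.2, 0.6]
opening: 0.999
grip_force: 0.0
t: 1.1
eef_pos: [459.3, 204.8, 226.6]
tcp_rot: [-3.141, 0.0, 1.363]
ft_force: [0.2, 0.7, 0.8]
opening: 0.999
grip_force: 0.0
t: 1.52
eef_pos: [558.4, 69.7, 230.2]
tcp_rot: [3.14, -0.0, 0.857]
ft_force: [-0.5, 0.1, -0.1]
opening: 1.002
grip_force: 0.0
t: 1.77
eef_pos: [554.4, 75.7, 230.5]
tcp_rot: [-3.141, 0.0, 0.871]
ft_force: [-0.3, 0.1, 0.4]
opening: 1.0
grip_force: 0.0
[1.75136533e-02 3.81655438e-01 1.70096309e+00 2.47774251e-04
 1.05952644e+00 7.17338875e-01] [554.39030896  75.67925695 230.5423731 ] [-3.14103444e+00  2.00301549e-04  8.70849870e-01] [-0.32428508  0.1125398   0.42086266] [ 0.01  -0.005 -0.002  0.002 -0.002  0.002]
```

View pics/w1.png

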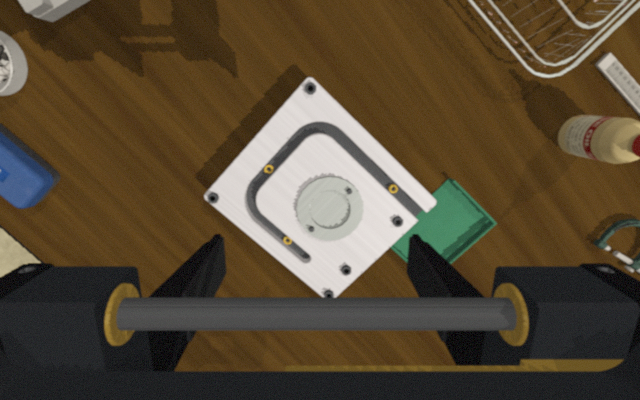

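The wrist view shows the whole plate: top corner (310,78), left (207,197), right (436,205), bottom (328,298). The chips are at (287,240), (268,169) and (393,188). The channel's closed end is near (307,258) and its outlet near (418,212), beside the green pan.

```bash
cat >> h.py <<'E'
def plate(c,p,ymax=299):
    hsv=cv2.cvtColor(p,cv2.COLOR_RGB2HSV); m=((hsv[...,1]<45)&(hsv[...,2]>150)).astype(np.uint8); m[ymax:]=0
    n,l,st,ce=cv2.connectedComponentsWithStats(m); ref=proj(c,[[538,52,32]])[0]
    k=min((i for i in range(1,n) if st[i,4]>4000),key=lambda i:np.hypot(*(ce[i]-ref)))
    cs,_=cv2.findContours((l==k).astype(np.uint8),cv2.RETR_EXTERNAL,cv2.CHAIN_APPROX_NONE)
    ct=max(cs,key=cv2.contourArea).reshape(-1,2)
    w=onz(c,ct,32)[:,:2]; r=cv2.minAreaRect(w.astype(np.float32)); b=cv2.boxPoints(r); return r,b,w,(l==k)
P6=np.array([[-62,-35],[-62,34],[-34,62],[34,62],[62,34],[62,-95.]])
E
python3 - <<'E'
from h import *
c,p,d=load("w1"); r,b,w,m=plate(c,p); print(r,b.tolist())
# edge lines fitted robustly per side
ce=np.array(r[0]); yaw=0.1
for it in range(6):
    u=np.array([np.cos(yaw),np.sin(yaw)]); v=np.array([-u[1],u[0]]); q=np.c_[(w-ce)@u,(w-ce)@v]
    out=[]
    for ax,h in((0,85),(1,95)):
        for s in(-1,1):
            o=1-ax; k=(abs(q[:,ax]-s*h)<4)&(abs(q[:,o])<(75 if ax==0 else 65))
            if ax==1 and s<0: k&=(q[:,0]<45)
            a=np.polyfit(q[k,o],q[k,ax],1); out.append((a[0]*(-1 if ax==0 else 1),a[1]-s*h,k.sum()))
    yaw+=np.average([o[0] for o in out],weights=[o[2] for o in out]); ce=ce+u*(out[0][1]+out[1][1])/2+v*(out[2][1]+out[3][1])/2
print(ce,yaw); print(np.round(out,3).tolist())
u=np.array([np.cos(yaw),np.sin(yaw)]); v=np.array([-u[1],u[0]])
print("chan uv",proj(c,np.c_[ce+P6[:,:1]*u+P6[:,1:]*v,np.full(6,20)]).round(1).tolist())
# channel width check: dark pixels projected to z=32 in plate frame
hsv=cv2.cvtColor(p,cv2.COLOR_RGB2HSV); yy,xx=np.nonzero(hsv[...,2]<110); W=onz(c,np.c_[xx,yy],32)[:,:2]-ce; q=np.c_[W@u,W@v]
f=lambda k,a:(q[k,a].min().round(1),q[k,a].max().round(1),q[k,a].mean().round(2))
print("s1 x",f((abs(q[:,0]+62)<12)&(abs(q[:,1])<25),0),"s2 y",f((abs(q[:,1]-62)<12)&(abs(q[:,0])<28),1),"s3 x",f((abs(q[:,0]-62)<12)&(abs(q[:,1]+20)<20),0))
# chips
mm=(hsv[...,0]>12)&(hsv[...,0]<32)&(hsv[...,1]>120)&(hsv[...,2]>110)
n,l,st,cc=cv2.connectedComponentsWithStats(mm.astype(np.uint8))
for i in range(1,n):
    if st[i,4]>15:
        g=onz(c,cc[i],25)[0,:2]-ce; 
        if max(abs(g))<100: print("chip",cc[i],g@u,g@v,st[i,4])
E
```

```text
((539.4640502929688, 51.50101852416992), (171.11927795410156, 191.2127685546875), 6.73755407333374) [[443.27862548828125, 136.40914916992188], [465.71197509765625, -53.48310089111328], [635.6494750976562, -33.40711212158203], [613.2161254882812, 156.48513793945312]]
[539.52927782  51.61716338] 0.11719356991685237
[[0.0, -0.132, 101.0], [0.001, 0.132, 101.0], [-0.003, -0.131, 70.0], [0.001, 0.131, 93.0]]
chan uv [[305.6, 253.2], [260.7, 214.9], [258.0, 180.8], [299.7, 135.2], [337.0, 134.0], [419.0, 213.0]]
s1 x (np.float64(-63.6), np.float64(-57.0), np.float64(-60.27)) s2 y (np.float64(57.1), np.float64(67.4), np.float64(62.12)) s3 x (np.float64(57.2), np.float64(67.4), np.float64(62.29))
chip [268.39344262 168.63934426] -14.767246374658717 62.74397567864745 61
chip [392.62068966 188.0862069 ] 61.757506871433726 -50.43862253073838 58
chip [286.60465116 240.09302326] -63.01455017729708 -6.713606001187399 43
```

Run:
```python
from h import *
plan([440,-412,230],0.39,3)
```

```text
[-149.0, 75.6, 0.2] 0.13
[-137.9, 94.2, 0.2] 0.13
[-124.5, 111.3, 0.2] 0.13
```

To row units: -149 mm is -5.96, -119 mm is -4.76, 0.13 rad is 1.3.

```bash
python3 steer.py '[[[-1.2,0.6,0,0.3,1],[-2.4,1.2,0,0.5,1],[-3.56,1.8,0,0.8,1],[-4.76,2.4,0,1,1],[-5.96,3.04,0,1.3,1]]]' >/dev/null
python3 steer.py '[[[-1.12,0.76,0,0.3,1],[-2.2,1.52,0,0.5,1],[-3.32,2.28,0,0.8,1],[-4.4,3,0,1,1],[-5.52,3.76,0,1.3,1]]]' >/dev/null
python3 steer.py '[[[-1,0.88,0,0.3,1],[-2,1.8,0,0.5,1],[-3,2.68,0,0.8,1],[-4,3.56,0,1,1],[-4.96,4.44,0,1.3,1]]]' >/dev/null
python3 steer.py '[[[0,0,0,0,1],[0,0,0,0,1],[0,0,0,0,1],[0,0,0,0,1]]]'
python3 - <<'E'
from h import *
s=env.state(); print(s['joints'].round(3),s['t'])
c,p,d=shot("wrist","w2")
hsv=cv2.cvtColor(p,cv2.COLOR_RGB2HSV); m=(((hsv[...,0]<8)|(hsv[...,0]>172))&(hsv[...,1]>140)&(hsv[...,2]>80)).astype(np.uint8)
n,l,st,cc=cv2.connectedComponentsWithStats(m)
for i in range(1,n):
    if st[i,4]>200:
        yy,xx=np.nonzero(l==i); P=onz(c,np.c_[xx,yy],103)[:,:2]; r=cv2.minAreaRect(P.astype(np.float32)); print(cc[i],st[i],r)
        D=depthpts(c,d,np.c_[xx,yy]); print(np.percentile(D[:,2],[5,25,50,75,95]))
E
```

```text
t: 3.4
eef_pos: [440.6, -410.9, 230.8]
tcp_rot: [-3.141, -0.0, 0.481]
ft_force: [0.4, -0.0, -0.6]
opening: 1.001
grip_force: 0.0
[-0.86   0.443  1.596  0.     1.102  0.229] 3.4
[320.75975672 147.64977192] [ 308   83   27  130 1973] ((472.6780090332031, -397.9839172363281), (108.81262969970703, 14.14116382598877), 23.053659439086914)
[101.27773231 103.13737865 103.87954934 104.45505412 105.32171813]
```

View pics/w2.png

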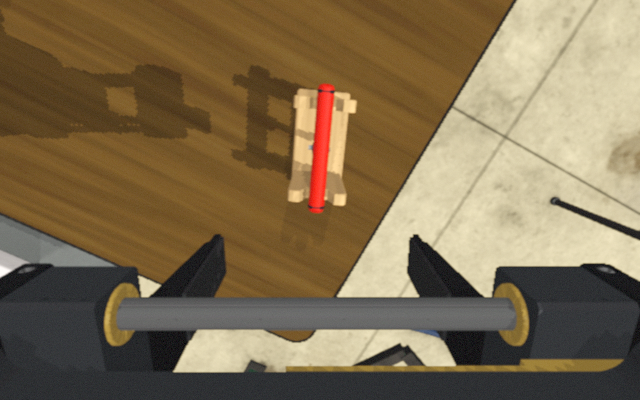

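The red bar runs from (326,85) to (316,212) in the wrist view, sitting in both notches of the cradle. I'll move over its middle and grasp it.

Run:
```python
from h import *
s=env.state(); print(move([472.7,-398,75.5]), s['tcp_rot'][2]-0.4023)
```

```text
[ 34.45672825   3.32972201 155.37684238] 0.07872102916005275
```

To row units: 95 mm is 3.8, 70 mm is 2.8, 0.079 rad is 0.79.

```bash
python3 steer.py '[[[1.38,0.132,0.8,0.79,1],[1.38,0.132,1.6,0.79,1],[1.38,0.132,2.8,0.79,1],[1.38,0.132,3.8,0.79,1],[1.38,0.132,3.8,0.79,1]]]' >/dev/null
python3 steer.py '[[[0,0,0.8,0,1],[0,0,1.6,0,1],[0,0,2.08,0,1],[0,0,2.416,0,1],[0,0,2.416,0,1]]]'
python3 steer.py '[[[0,0,0,0,0.5],[0,0,0,0,0.3],[0,0,0,0,0.15],[0,0,0,0,0],[0,0,0,0,0]]]'
python3 steer.py '[[[0,0,0,0,0],[0,0,0,0,0],[0,0,0,0,0],[0,0,0,0,0],[0,0,0,0,0]]]'
python3 - <<'E'
from h import *
s=env.state(); print(s['eef_pos'],s['tcp_rot'],s['ft_force'],s['opening']*95,s['grip_force'])
E
```

```text
t: 4.28
eef_pos: [472.1, -399.0, 74.6]
tcp_rot: [-3.14, 0.0, 0.4]
ft_force: [-0.8, 0.8, -0.6]
opening: 0.996
grip_force: 0.0
t: 4.7
eef_pos: [472.2, -399.7, 75.8]
tcp_rot: [3.141, -0.0, 0.4]
ft_force: [-0.6, -0.8, -0.3]
opening: 0.703
grip_force: 0.0
t: 5.12
eef_pos: [472.1, -399.5, 75.2]
tcp_rot: [-3.142, -0.0, 0.4]
ft_force: [0.1, 0.7, 0.2]
opening: 0.354
grip_force: 0.0
[ 472.13564733 -399.53499036   75.19291182] [-3.14156540e+00 -8.13925928e-05  3.99777914e-01] [0.11567944 0.7327639  0.22684089] 33.59936642620977 0.0
```

```bash
python3 steer.py '[[[0,0,0,0,0],[0,0,0,0,0],[0,0,0,0,0],[0,0,0,0,0],[0,0,0,0,0]]]'
python3 steer.py '[[[0,0,0,0,0],[0,0,0,0,0],[0,0,0,0,0],[0,0,0,0,0],[0,0,0,0,0]]]'
python3 - <<'E'
from h import *
s=env.state(); print(s['eef_pos'],s['tcp_rot'],s['ft_force'],s['opening']*95,s['grip_force'])
E
```

```text
t: 5.53
eef_pos: [472.1, -399.5, 75.2]
tcp_rot: [-3.142, -0.0, 0.4]
ft_force: [0.6, 0.2, 0.5]
opening: 0.148
grip_force: 30.0
t: 5.95
eef_pos: [472.1, -399.5, 75.2]
tcp_rot: [-3.141, -0.0, 0.4]
ft_force: [-1.0, 1.0, -0.0]
opening: 0.144
grip_force: 30.0
[ 472.10456407 -399.46205463   75.1796401 ] [-3.14145098e+00 -4.24889801e-05  3.99827396e-01] [-1.04263648  1.02749044 -0.01286837] 13.691291256841348 29.999854266643524
```

```bash
python3 steer.py '[[[0,0,-0.6,0,0],[0,0,-1.4,0,0],[0,0,-2.4,0,0],[0,0,-3.6,0,0],[0,0,-4.4,0,0]]]'
python3 - <<'E'
from h import *
s=env.state(); print(s['joints'].round(3),s['ft_force']); plan([490,25,185],0,1)
E
```

```text
t: 6.37
eef_pos: [472.4, -399.8, 187.5]
tcp_rot: [3.14, -0.001, 0.4]
ft_force: [0.4, -0.6, -1.6]
opening: 0.147
grip_force: 30.0
[-0.809  0.508  1.607  0.     1.024  0.362] [ 0.3574588  -0.61670053 -1.60056886]
[181.6, -384.4, 2.1] 0.0
```

To row units: -170 mm is -6.8, -136 mm is -5.44.

```bash
python3 steer.py '[[[0.64,-1.36,0,0,0],[1.28,-2.72,0,0,0],[1.92,-4.08,0,0,0],[2.56,-5.44,0,0,0],[3.2,-6.8,0,0,0]]]'>/dev/null
python3 steer.py '[[[0.64,-1.36,0,0,0],[1.28,-2.72,0,0,0],[1.92,-4.08,0,0,0],[2.56,-5.44,0,0,0],[3.2,-6.8,0,0,0]]]'>/dev/null
python3 steer.py '[[[0.44,-0.88,0,0,0],[0.88,-1.76,0,0,0],[0.88,-1.76,0,0,0],[0.88,-1.76,0,0,0],[0.88,-1.76,0,0,0]]]'
python3 - <<'E'
from h import *
s=env.state(); print(s['joints'].round(3),s['eef_pos'],s['ft_force'],s['qvel'].round(3))
c,p,d=shot("wrist","w3")
try:
    r,b,w,m=plate(c,p); print(r)
except Exception as e: print(e)
E
```

```text
t: 7.62
eef_pos: [490.3, 24.8, 185.2]
tcp_rot: [3.142, 0.0, 0.4]
ft_force: [0.8, -0.2, -1.1]
opening: 0.144
grip_force: 30.0
[-0.084  0.339  1.916 -0.     0.887  1.087] [490.25562554  24.7909256  185.18299409] [ 0.78301071 -0.22669849 -1.12926531] [-0.021  0.     0.001  0.001  0.     0.003]
((527.4476318359375, 30.45709991455078), (141.62835693359375, 151.8306427001953), 6.636250019073486)
```

View pics/w3.png

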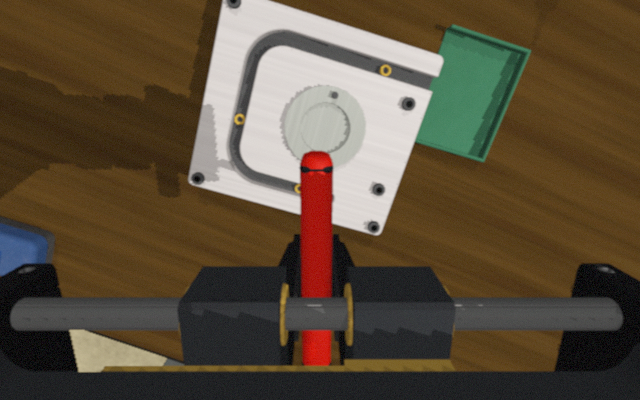

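Wrist view with the pick held: the bar's far end is at (317,153), and the plate's −x edge (190,182)–(380,235) and both y edges are visible. The chips are at (239,119), (386,70) and (299,187).

Run:
```python
from h import *
c,p,d=load("w3"); s=env.state()
r,b,w,m=plate(c,p,236)
uv_ok=None
ce=np.array([539.5,51.6]); yaw=0.1172
for it in range(8):
    u=np.array([np.cos(yaw),np.sin(yaw)]); v=np.array([-u[1],u[0]]); q=np.c_[(w-ce)@u,(w-ce)@v]; out=[]
    for ax,sg,lo,hi in((0,-1,-75,80),(1,1,-75,40),(1,-1,-75,45)):
        o=1-ax; k=(abs(q[:,ax]-sg*(85 if ax==0 else 95))<5)&(q[:,o]>lo)&(q[:,o]<hi)
        if ax==0: k&=~((q[:,1]<-20)&(q[:,1]>-60))
        # robust
        a=np.polyfit(q[k,o],q[k,ax],1); res=q[k,ax]-np.polyval(a,q[k,o]); kk=abs(res)<1.0
        a=np.polyfit(q[k,o][kk],q[k,ax][kk],1); out.append((a[0]*(-1 if ax==0 else 1),a[1]-sg*(85.13 if ax==0 else 95.13),kk.sum()))
    yaw+=np.average([o[0] for o in out],weights=[o[2] for o in out]); ce=ce+u*out[0][1]+v*(out[1][1]+out[2][1])/2
print(ce,yaw,np.round(out,3).tolist())
# bar in tool frame
hsv=cv2.cvtColor(p,cv2.COLOR_RGB2HSV); rm=(((hsv[...,0]<8)|(hsv[...,0]>172))&(hsv[...,1]>140)&(hsv[...,2]>60))
yy,xx=np.nonzero(rm); k=(yy<230)&(abs(xx-316)<40); print(yy[k].min())
T=rot(s['tcp_rot'])
for row in(156,180,200,220):
    a=xx[(yy==row)&k]; W=onz(c,[[a.min(),row],[a.max()+1,row],[a.mean()+.5,row]],s['eef_pos'][2]+28); print(row,((W-s['eef_pos'])@T).round(1).tolist())
W=onz(c,[[316.5,yy[k].min()]],s['eef_pos'][2]+19); print("end at mid height",((W-s['eef_pos'])@T))
for zt in(28,10): print(zt,proj(c,[s['eef_pos']+T@np.array([55,0,-zt])]))
```

```text
Traceback (most recent call last):
TypeError: expected non-empty vector for x
```

```bash
cat > fit3.py <<'E'
from h import *
c,p,d=load("w3"); s=env.state()
hsv=cv2.cvtColor(p,cv2.COLOR_RGB2HSV); m=((hsv[...,1]<45)&(hsv[...,2]>110)).astype(np.uint8); m[236:]=0
q0=proj(c,np.array([[625,150,32],[636,-45,32],[462,-60,32],[440,142,32]])); reg=np.zeros_like(m); cv2.fillConvexPoly(reg,np.int32(q0),1); reg=cv2.dilate(reg,np.ones((9,9)))
m&=reg; cs,_=cv2.findContours(m,cv2.RETR_EXTERNAL,cv2.CHAIN_APPROX_NONE); w=onz(c,np.concatenate(cs).reshape(-1,2),32)[:,:2]
ce=np.array([539.5,51.6]); yaw=0.1172
for it in range(8):
    u=np.array([np.cos(yaw),np.sin(yaw)]); v=np.array([-u[1],u[0]]); q=np.c_[(w-ce)@u,(w-ce)@v]; out=[]
    for ax,sg,lo,hi in((0,-1,-75,80),(1,1,-75,40),(1,-1,-75,45)):
        o=1-ax; k=(abs(q[:,ax]-sg*(85 if ax==0 else 95))<5)&(q[:,o]>lo)&(q[:,o]<hi)
        if ax==0: k&=~((q[:,1]<-20)&(q[:,1]>-60))
        if k.sum()<5: print("few",ax,sg); out.append((0,0,0)); continue
        a=np.polyfit(q[k,o],q[k,ax],1); kk=abs(q[k,ax]-np.polyval(a,q[k,o]))<1.0
        a=np.polyfit(q[k,o][kk],q[k,ax][kk],1); out.append((a[0]*(-1 if ax==0 else 1),a[1]-sg*(85.13 if ax==0 else 95.13),kk.sum()))
    yaw+=np.average([o[0] for o in out],weights=[o[2] for o in out]); ce=ce+u*out[0][1]+v*(out[1][1]+out[2][1])/2
print(ce,yaw,np.round(out,3).tolist())
rm=(((hsv[...,0]<8)|(hsv[...,0]>172))&(hsv[...,1]>140)&(hsv[...,2]>60))
yy,xx=np.nonzero(rm); k=(yy<230)&(abs(xx-316)<40); print(yy[k].min())
T=rot(s['tcp_rot'])
for row in(156,185,200,220):
    a=xx[(yy==row)&k]; W=onz(c,[[a.min(),row],[a.max()+1,row],[a.mean()+.5,row]],s['eef_pos'][2]+28); print(row,((W-s['eef_pos'])@T).round(1).tolist())
W=onz(c,[[316.5,yy[k].min()]],s['eef_pos'][2]+19); print("end at mid height",((W-s['eef_pos'])@T))
for zt in(28,10): print(zt,proj(c,[s['eef_pos']+T@np.array([55,0,-zt])]))
E
python3 fit3.py
```

```text
[539.42918218  51.84687484] 0.11700375103690998 [[0.0, 0.0, 113.0], [0.003, 0.207, 128.0], [-0.003, -0.207, 123.0]]
151
156 [[55.1, -5.9, -28.0], [55.1, 5.1, -28.0], [55.1, -0.4, -28.0]]
185 [[43.0, -6.8, -28.0], [43.0, 6.0, -28.0], [43.0, -0.4, -28.0]]
200 [[36.5, -6.5, -28.0], [36.5, 6.1, -28.0], [36.5, -0.2, -28.0]]
220 [[27.6, -7.0, -28.0], [27.6, 5.8, -28.0], [27.6, -0.6, -28.0]]
end at mid height [[ 55.77716561  -0.37986232 -18.99959305]]
28 [[317.48765014 156.13272881]]
10 [[317.28982533 149.8394964 ]]
```

```bash
cat > chk.py <<'E'
import sys
from cell import env
s=env.state(); f=s['ft_force']; print(s['eef_pos'].round(2),f.round(1))
sys.exit(1 if f[2]>3.0 or (f[0]**2+f[1]**2)**.5>6 else 0)
E
python3 - <<'E'
from h import *
print(move([481.5,10.3,92]))
E
```

```text
[-13.60448949   9.6006258   93.18893055]
```

To row units: 93 mm is 3.72, 88 mm is 3.52.

```bash
python3 steer.py '[[[-0.544,0.384,0.8,0,0],[-0.544,0.384,1.8,0,0],[-0.544,0.384,2.8,0,0],[-0.544,0.384,3.52,0,0],[-0.544,0.384,3.72,0,0]]]' >/dev/null
python3 steer.py '[[[0,0,0,0,0],[0,0,0,0,0],[0,0,0.04,0,0],[0,0,0.08,0,0],[0,0,0.12,0,0]]]' >/dev/null; python3 chk.py &&
python3 steer.py '[[[0,0,0.04,0,0],[0,0,0.04,0,0]]]' >/dev/null; python3 chk.py &&
python3 steer.py '[[[0,0,0.04,0,0],[0,0,0.04,0,0]]]' >/dev/null; python3 chk.py &&
python3 steer.py '[[[0,0,0.04,0,0],[0,0,0.04,0,0]]]' >/dev/null; python3 chk.py &&
python3 steer.py '[[[0,0,0.04,0,0],[0,0,0.04,0,0]]]' >/dev/null; python3 chk.py &&
python3 steer.py '[[[0,0,0.04,0,0],[0,0,0.04,0,0]]]' >/dev/null; python3 chk.py &&
python3 steer.py '[[[0,0,0.04,0,0],[0,0,0.04,0,0]]]' >/dev/null; python3 chk.py &&
python3 steer.py '[[[0,0,0.04,0,0],[0,0,0.04,0,0]]]' >/dev/null; python3 chk.py &&
python3 steer.py '[[[0,0,0.04,0,0],[0,0,0.04,0,0]]]' >/dev/null; python3 chk.py &&
python3 steer.py '[[[0,0,0.04,0,0],[0,0,0.04,0,0]]]' >/dev/null; python3 chk.py &&
python3 steer.py '[[[0,0,0.04,0,0],[0,0,0.04,0,0]]]' >/dev/null; python3 chk.py
```

```text
[481.87  10.87  89.94] [-0.7  0.3 -0.4]
[481.54  10.96  88.37] [ 0.2 -0.6 -1.2]
[481.48  10.96  87.16] [-0.1 -0.6 -0.4]
[481.46  10.93  86.09] [-0.6  0.5 -1.6]
[481.45  10.93  85.07] [ 0.2  0.  -0.8]
[481.44  10.93  84.08] [-0.9  0.3 -0.5]
[481.46  10.94  83.08] [-0.3 -1.  -1.8]
[481.44  10.93  82.08] [ 0.3  0.3 -0.5]
[481.47  10.94  81.1 ] [ 0.1 -0.3 -0.5]
[481.45  10.92  80.08] [-0.1  0.1 -1.9]
[481.45  10.93  79.09] [-0.2 -0.1 -1. ]
```

To row units: 1 mm is 0.04, 2 mm is 0.08.

```bash
python3 steer.py '[[[0,0,0.04,0,0],[0,0,0.08,0,0],[0,0,0.08,0,0]]]' >/dev/null; python3 chk.py &&
python3 steer.py '[[[0,0,0.02,0,0],[0,0,0.02,0,0]]]' >/dev/null; python3 chk.py &&
python3 steer.py '[[[0,0,0.02,0,0],[0,0,0.02,0,0]]]' >/dev/null; python3 chk.py &&
python3 steer.py '[[[0,0,0.02,0,0],[0,0,0.02,0,0]]]' >/dev/null; python3 chk.py &&
python3 steer.py '[[[0,0,0.02,0,0],[0,0,0.02,0,0]]]' >/dev/null; python3 chk.py &&
python3 steer.py '[[[0,0,0.02,0,0],[0,0,0.02,0,0]]]' >/dev/null; python3 chk.py &&
python3 steer.py '[[[0,0,0.02,0,0],[0,0,0.02,0,0]]]' >/dev/null; python3 chk.py &&
python3 steer.py '[[[0,0,0.02,0,0],[0,0,0.02,0,0]]]' >/dev/null; python3 chk.py &&
python3 steer.py '[[[0,0,0.02,0,0],[0,0,0.02,0,0]]]' >/dev/null; python3 chk.py &&
python3 steer.py '[[[0,0,0.02,0,0],[0,0,0.02,0,0]]]' >/dev/null; python3 chk.py &&
python3 steer.py '[[[0,0,0.02,0,0],[0,0,0.02,0,0]]]' >/dev/null; python3 chk.py &&
python3 steer.py '[[[0,0,0.02,0,0],[0,0,0.02,0,0]]]' >/dev/null; python3 chk.py &&
python3 steer.py '[[[0,0,0.02,0,0],[0,0,0.02,0,0]]]' >/dev/null; python3 chk.py
```

```text
[481.44  10.95  77.04] [ 0.3  0.5 -1.6]
[481.49  10.93  76.65] [ 0.3 -0.1 -1.7]
[481.48  10.92  76.17] [-0.  -0.1 -1.1]
[481.5   10.92  75.68] [ 0.5 -0.2 -0.8]
[481.48  10.91  75.15] [ 0.1  0.9 -0.9]
[481.47  10.93  74.66] [ 0.5 -0.  -0.2]
[481.49  10.91  74.13] [ 0.8  0.2 -1.4]
[481.51  10.91  73.66] [-0.   0.4 -0.7]
[481.52  10.93  73.18] [ 0.6  0.7 -1.1]
[481.68  10.93  73.1 ] [-0.8  0.   5.5]
[481.68  10.93  73.1 ] [-0.8  0.   5.5]
[481.68  10.93  73.1 ] [-0.8  0.   5.5]
[481.68  10.93  73.1 ] [-0.8  0.   5.5]
```

Floor contact is at TCP z ≈ 73.1. I'll ease off to a light touch and feel the side walls to centre the tip.

```bash
python3 steer.py '[[[0,0,-0.008,0,0],[0,0,-0.008,0,0]]]' >/dev/null; python3 chk.py
python3 steer.py '[[[0.0192,0.0056,0,0,0],[0.0192,0.0056,0,0,0]]]' >/dev/null; python3 chk.py
python3 steer.py '[[[0.0192,0.0056,0,0,0],[0.0192,0.0056,0,0,0]]]' >/dev/null; python3 chk.py
python3 steer.py '[[[0.0192,0.0056,0,0,0],[0.0192,0.0056,0,0,0]]]' >/dev/null; python3 chk.py
python3 steer.py '[[[0.0192,0.0056,0,0,0],[0.0192,0.0056,0,0,0]]]' >/dev/null; python3 chk.py
echo back; python3 steer.py '[[[-0.0384,-0.0112,0,0,0],[-0.0768,-0.0224,0,0,0],[-0.0768,-0.0224,0,0,0]]]' >/dev/null; python3 chk.py
python3 steer.py '[[[-0.0192,-0.0056,0,0,0],[-0.0192,-0.0056,0,0,0]]]' >/dev/null; python3 chk.py
python3 steer.py '[[[-0.0192,-0.0056,0,0,0],[-0.0192,-0.0056,0,0,0]]]' >/dev/null; python3 chk.py
python3 steer.py '[[[-0.0192,-0.0056,0,0,0],[-0.0192,-0.0056,0,0,0]]]' >/dev/null; python3 chk.py
python3 steer.py '[[[-0.0192,-0.0056,0,0,0],[-0.0192,-0.0056,0,0,0]]]' >/dev/null; python3 chk.py
```

```text
[481.63  10.89  73.13] [-0.   0.1  4.2]
[481.89  10.99  73.08] [-1.6  0.1  7.3]
[482.13  11.01  73.08] [-2.9 -1.2  8.3]
[482.49  11.11  73.09] [-3.6  0.1  8.2]
[482.97  11.16  73.07] [-3.8 -0.3  7.6]
back
[481.92  10.92  73.13] [0.3 0.5 4. ]
[481.51  10.83  73.09] [2.2 0.7 4.3]
[481.    10.75  73.1 ] [3.  1.1 4.6]
[480.44  10.66  73.09] [2.9 0.8 5.1]
[479.92  10.64  73.1 ] [3.5 0.1 5.2]
```

To row units: 1.78 mm is 0.0712, 0.52 mm is 0.0208.

```bash
python3 steer.py '[[[0.036,0.0104,-0.004,0,0],[0.0712,0.0208,-0.004,0,0],[0.0712,0.0208,-0.004,0,0]]]' >/dev/null; python3 chk.py
python3 steer.py '[[[-0.0056,0.0192,0,0,0],[-0.0112,0.0384,0,0,0],[-0.0112,0.0384,0,0,0]]]' >/dev/null; python3 chk.py
python3 steer.py '[[[-0.0056,0.0192,0,0,0],[-0.0056,0.0192,0,0,0]]]' >/dev/null; python3 chk.py
python3 steer.py '[[[-0.0056,0.0192,0,0,0],[-0.0056,0.0192,0,0,0]]]' >/dev/null; python3 chk.py
python3 steer.py '[[[-0.0056,0.0192,0,0,0],[-0.0056,0.0192,0,0,0]]]' >/dev/null; python3 chk.py
python3 steer.py '[[[-0.0056,0.0192,0,0,0],[-0.0056,0.0192,0,0,0]]]' >/dev/null; python3 chk.py; python3 -c "
from cell import env; print(env.state()['t'])"
```

```text
[480.75  10.86  73.06] [-0.8 -0.6  9.2]
[480.71  10.13  73.04] [-0.8  3.3  7.9]
[480.78   9.74  73.06] [-1.2  4.4  8. ]
[480.86   9.26  73.06] [-0.5  3.2  8.1]
[480.97   8.76  73.07] [-1.6  4.1  9. ]
[481.05   8.24  73.07] [-1.1  3.   7.9]
14.8333
```

To row units: 0.48 mm is 0.0192, -0.3 mm is -0.012.

```bash
python3 steer.py '[[[-0.0056,0.0192,-0.012,0,0],[-0.0056,0.0192,-0.012,0,0]]]' >/dev/null; python3 chk.py
python3 steer.py '[[[-0.0056,0.0192,0,0,0],[-0.0056,0.0192,0,0,0]]]' >/dev/null; python3 chk.py
python3 steer.py '[[[-0.0056,0.0192,0,0,0],[-0.0056,0.0192,0,0,0]]]' >/dev/null; python3 chk.py
python3 steer.py '[[[-0.0056,0.0192,0,0,0],[-0.0056,0.0192,0,0,0]]]' >/dev/null; python3 chk.py
```

```text
[481.08   7.58  73.12] [-0.3  2.3  4.3]
[481.19   7.19  73.12] [-1.5  5.2  3.7]
[481.23   6.81  73.13] [-1.7  6.3  4.2]
[481.25   6.47  73.15] [-2.5  9.   4.2]
```

The manual's scale: shifts go in units of 25 mm and turns go in units of 0.1 rad. Converting my numbers, -12 mm is -0.48, -9.6 mm is -0.384.

```bash
python3 steer.py '[[[0.028,-0.096,0,0,0],[0.056,-0.192,0,0,0],[0.084,-0.288,0,0,0],[0.112,-0.384,0,0,0],[0.14,-0.48,0,0,0]]]' >/dev/null; python3 chk.py
python3 steer.py '[[[0.028,-0.096,0,0,0],[0.056,-0.192,0,0,0],[0.084,-0.288,0,0,0],[0.112,-0.384,0,0,0],[0.14,-0.48,0,0,0]]]' >/dev/null; python3 chk.py
```

```text
[480.44  18.52  73.18] [-0.5  0.3 -1.7]
[478.99  31.04  73.29] [-0.6 -0.2 -1.3]
```

```bash
python3 steer.py '[[[-0.08,0.268,0,0,0],[-0.156,0.536,0,0,0],[-0.236,0.808,0,0,0],[-0.236,0.808,0.016,0,0],[-0.236,0.808,0.016,0,0]]]' >/dev/null; python3 chk.py
python3 steer.py '[[[0.028,-0.096,0,0,0],[0.056,-0.192,0,0,0]]]' >/dev/null; python3 chk.py
python3 steer.py '[[[0.028,-0.096,0,0,0],[0.056,-0.192,0,0,0]]]' >/dev/null; python3 chk.py
```

```text
[481.89   8.96  73.14] [ 0.2 -1.6  2.7]
[481.12  14.8   73.12] [ 1.  -1.6  4.2]
[480.45  20.17  73.1 ] [ 0.7 -3.3  4.5]
```

```bash
for i in 1; do
python3 steer.py '[[[0.028,-0.096,0,0,0],[0.056,-0.192,0,0,0],[0.084,-0.288,0,0,0],[0.112,-0.384,0,0,0],[0.14,-0.48,0,0,0]]]' >/dev/null; python3 chk.py
python3 steer.py '[[[0.028,-0.096,0,0,0],[0.056,-0.192,0,0,0],[0.084,-0.288,0,0,0],[0.112,-0.384,0,0,0],[0.14,-0.48,0,0,0]]]' >/dev/null; python3 chk.py
done
```

```text
[479.01  32.63  73.11] [ 0.6 -2.1  5.7]
[477.53  45.03  73.12] [ 0.8 -3.   6.4]
```

To row units: -12 mm is -0.48, 2 mm is 0.08.

```bash
python3 steer.py '[[[0.024,-0.096,0,0,0],[0.052,-0.192,0,0,0],[0.08,-0.288,0,0,0],[0.108,-0.384,0,0,0],[0.136,-0.48,0,0,0]]]' >/dev/null; python3 chk.py
python3 steer.py '[[[0.028,-0.096,0,0,0],[0.056,-0.192,0,0,0],[0.084,-0.288,0,0,0],[0.112,-0.384,0,0,0],[0.14,-0.48,0,0,0]]]' >/dev/null; python3 chk.py
cat > path.py <<'E'
# plate-frame position of the tip relative to closed end, and rows ahead along centre line, in tool axes
import sys; from h import *
S=np.array([481.6,9.0]); yaw=0.117; u=np.array([np.cos(yaw),np.sin(yaw)]); v=np.array([-u[1],u[0]])
L=np.cumsum([69,14*np.pi,68,14*np.pi,129])
def cl(s):
    if s<L[0]: return (0,s)
    if s<L[1]: t=(s-L[0])/28; return (28-28*np.cos(t),69+28*np.sin(t))
    if s<L[2]: return (28+s-L[1],97)
    if s<L[3]: t=(s-L[2])/28; return (96+28*np.sin(t),69+28*np.cos(t))
    return (124,69-(s-L[3]))
s=env.state(); m=s['eef_pos'][:2]-S; me=np.array([m@u,m@v])
g=np.arange(0,380,.1); C=np.array([cl(x) for x in g]); i=np.argmin(((C-me)**2).sum(1)); print("t",s['t'],"plate",me.round(2),"s",g[i].round(1),"off",(me-C[i]).round(2))
T=rot(s['tcp_rot']); step=float(sys.argv[1]); n=int(sys.argv[2])
o=me.copy()
for k in range(n):
    if k and k%5==0: o=np.array(cl(g[i]+step*k)); print()
    q=np.array(cl(g[i]+step*(k+1)))-o; w=q[0]*u+q[1]*v; print((T.T@np.r_[w,0])[:2].round(1).tolist(),end=' ')
print()
E
python3 path.py 2.5 20
```

```text
[475.97  57.39  73.1 ] [ 0.  -3.   5.6]
[474.5   69.84  73.09] [ 1.6 -2.7  6.3]
t 18.75 plate [5.000e-02 6.125e+01] s 61.3 off [ 0.05 -0.05]
[0.7, -2.5] [1.4, -4.9] [2.1, -7.3] [2.9, -9.6] [3.8, -11.9] 
[1.2, -2.2] [2.6, -4.3] [4.2, -6.2] [5.9, -8.0] [7.8, -9.7] 
[2.0, -1.5] [4.2, -2.7] [6.4, -3.8] [8.8, -4.7] [11.2, -5.4] 
[2.5, -0.4] [4.9, -0.7] [7.4, -0.7] [9.9, -0.4] [12.4, 0.0]
```

```bash
python3 steer.py '[[[0.028,-0.096,-0.004,0,0],[0.056,-0.192,-0.004,0,0],[0.084,-0.288,-0.004,0,0],[0.116,-0.384,-0.004,0,0],[0.152,-0.476,-0.004,0,0]]]' >/dev/null; python3 chk.py
python3 steer.py '[[[0.048,-0.088,0,0,0],[0.104,-0.172,0,0,0],[0.168,-0.248,0,0,0],[0.236,-0.32,0,0,0],[0.312,-0.388,0,0,0]]]' >/dev/null; python3 chk.py
python3 path.py 2.5 15
```

```text
[473.24  82.16  73.12] [ 0.3 -3.1  5.7]
[476.27  94.08  73.08] [-1.4 -3.4  6.5]
t 19.5833 plate [ 4.64 85.12] s 85.9 off [-0.31  0.23]
[2.2, -1.2] [4.4, -2.5] [6.6, -3.6] [8.9, -4.5] [11.3, -5.2] 
[2.5, -0.5] [4.9, -0.7] [7.4, -0.8] [9.9, -0.6] [12.4, -0.2] 
[2.4, 0.6] [4.8, 1.3] [7.2, 2.0] [9.6, 2.7] [12.0, 3.4]
```

To row units: 11.3 mm is 0.452, 8.9 mm is 0.356.

```bash
python3 steer.py '[[[0.088,-0.048,0,0,0],[0.176,-0.1,0,0,0],[0.264,-0.144,0,0,0],[0.356,-0.18,0,0,0],[0.452,-0.208,0,0,0]]]' >/dev/null; python3 chk.py
python3 steer.py '[[[0.1,-0.02,-0.004,0,0],[0.196,-0.028,-0.004,0,0],[0.296,-0.032,-0.004,0,0],[0.396,-0.02,-0.004,0,0],[0.496,-0.004,-0.004,0,0]]]' >/dev/null; python3 chk.py
python3 path.py 2.5 15
```

```text
[484.17 103.28  73.07] [-2.5 -2.6  9.9]
[495.29 108.29  73.07] [-4.3 -0.7  8. ]
t 20.4167 plate [25.19 97.02] s 110.2 off [-0.03  0.16]
[2.4, 0.7] [4.8, 1.4] [7.2, 2.1] [9.6, 2.8] [12.0, 3.5] 
[2.4, 0.7] [4.8, 1.4] [7.2, 2.1] [9.6, 2.8] [12.0, 3.5] 
[2.4, 0.7] [4.8, 1.4] [7.2, 2.1] [9.6, 2.8] [12.0, 3.5]
```

```bash
python3 steer.py '[[[0.096,0.028,-0.004,0,0],[0.192,0.056,-0.008,0,0],[0.288,0.084,-0.008,0,0],[0.384,0.112,-0.008,0,0],[0.48,0.14,-0.008,0,0]]]' >/dev/null; python3 chk.py
python3 steer.py '[[[0.096,0.028,0,0,0],[0.192,0.056,0,0,0],[0.288,0.084,0,0,0]]]' >/dev/null; python3 chk.py
python3 path.py 2.5 15
```

```text
[508.87 109.56  73.16] [-1.8  0.5  1.9]
[516.67 110.3   73.2 ] [-0.3 -0.4 -0.4]
t 21.0833 plate [46.65 96.51] s 131.6 off [ 0.03 -0.49]
[2.5, 0.2] [4.9, 0.9] [7.3, 1.6] [9.7, 2.3] [12.1, 3.0] 
[2.4, 0.7] [4.8, 1.4] [7.2, 2.1] [9.6, 2.8] [12.0, 3.5] 
[2.4, 0.7] [4.8, 1.4] [7.2, 2.1] [9.6, 2.8] [12.0, 3.5]
```

To row units: 0.6 mm is 0.024, 0.4 mm is 0.016.

```bash
python3 steer.py '[[[0.024,0.004,0.008,0,0],[0.104,0.016,0.008,0,0],[0.196,0.04,0.008,0,0]]]' >/dev/null; python3 chk.py
python3 steer.py '[[[0.096,0.028,0,0,0],[0.192,0.056,0,0,0],[0.288,0.084,0,0,0]]]' >/dev/null; python3 chk.py
python3 path.py 2.5 20
```

```text
[521.2  111.28  73.16] [-1.2 -0.5  2.6]
[528.95 112.14  73.16] [-1.1 -0.1  4. ]
t 21.5833 plate [59.06 96.91] s 144.0 off [ 0.05 -0.09]
[2.4, 0.6] [4.8, 1.3] [7.2, 2.0] [9.6, 2.7] [12.0, 3.4] 
[2.4, 0.7] [4.8, 1.4] [7.2, 2.1] [9.6, 2.8] [12.0, 3.5] 
[2.4, 0.7] [4.8, 1.4] [7.2, 2.1] [9.6, 2.8] [12.0, 3.5] 
[2.4, 0.8] [4.6, 1.9] [6.8, 3.2] [8.8, 4.6] [10.7, 6.2]
```

Contact is at 3–5 N and the tip is centred, so I'll continue.

```bash
python3 steer.py '[[[0.096,0.028,0,0,0],[0.192,0.056,0,0,0],[0.288,0.084,0,0,0],[0.384,0.112,0,0,0],[0.48,0.14,0,0,0]]]' >/dev/null; python3 chk.py
python3 steer.py '[[[0.096,0.028,0,0,0],[0.192,0.056,0,0,0],[0.288,0.084,0,0,0],[0.384,0.112,0,0,0],[0.48,0.14,0,0,0]]]' >/dev/null; python3 chk.py
python3 path.py 2.5 20
```

```text
[541.35 113.59  73.15] [-2.5  0.7  3. ]
[553.79 115.05  73.14] [-2.3 -1.4  4.5]
t 22.4167 plate [84.07 96.9 ] s 169.1 off [-0.04 -0.1 ]
[2.5, 0.6] [4.9, 1.3] [7.3, 2.0] [9.7, 2.7] [12.1, 3.4] 
[2.3, 0.9] [4.6, 1.9] [6.8, 3.2] [8.8, 4.6] [10.7, 6.2] 
[1.7, 1.8] [3.3, 3.7] [4.7, 5.8] [5.9, 8.0] [7.0, 10.3] 
[0.8, 2.4] [1.4, 4.8] [1.8, 7.3] [1.9, 9.8] [1.9, 12.3]
```

To row units: 12 mm is 0.48, 9.6 mm is 0.384.

```bash
python3 steer.py '[[[0.096,0.024,0,0,0],[0.192,0.052,0,0,0],[0.288,0.08,0,0,0],[0.384,0.108,0,0,0],[0.48,0.136,0,0,0]]]' >/dev/null; python3 chk.py
python3 steer.py '[[[0.092,0.036,0,0,0],[0.184,0.076,0,0,0],[0.272,0.128,0,0,0],[0.352,0.184,0,0,0],[0.428,0.248,0,0,0]]]' >/dev/null; python3 chk.py
python3 path.py 2.5 20
```

```text
[566.14 116.57  73.13] [-1.5 -0.5  4.9]
[578.45 115.02  73.13] [-3.   0.8  3.9]
t 23.25 plate [108.56  93.99] s 194.0 off [ 0.01 -0.04]
[1.8, 1.7] [3.3, 3.7] [4.8, 5.7] [6.0, 7.9] [7.0, 10.2] 
[0.8, 2.4] [1.4, 4.8] [1.8, 7.3] [2.0, 9.8] [1.9, 12.3] 
[-0.3, 2.5] [-0.8, 4.9] [-1.5, 7.3] [-2.2, 9.7] [-2.9, 12.1] 
[-0.7, 2.4] [-1.4, 4.8] [-2.1, 7.2] [-2.8, 9.6] [-3.5, 12.0]
```

```bash
python3 steer.py '[[[0.072,0.068,0,0,0],[0.132,0.148,0,0,0],[0.192,0.228,0,0,0],[0.24,0.316,0,0,0],[0.28,0.408,0,0,0]]]' >/dev/null; python3 chk.py
python3 steer.py '[[[0.032,0.096,0,0,0],[0.056,0.192,0,0,0],[0.072,0.292,0,0,0]]]' >/dev/null; python3 chk.py
python3 path.py 2.5 15
```

```text
[588.92 108.24  73.13] [-1.5  1.9  2.8]
[593.39 102.14  73.16] [-1.4  2.1  3.7]
t 23.9167 plate [121.9   79.46] s 214.2 off [-0.06 -0.04]
[0.2, 2.5] [0.1, 5.0] [-0.2, 7.4] [-0.7, 9.9] [-1.4, 12.3] 
[-0.7, 2.4] [-1.4, 4.8] [-2.1, 7.2] [-2.8, 9.6] [-3.5, 12.0] 
[-0.7, 2.4] [-1.4, 4.8] [-2.1, 7.2] [-2.8, 9.6] [-3.5, 12.0]
```

To row units: 12.3 mm is 0.492, 9.9 mm is 0.396.

```bash
python3 steer.py '[[[0.008,0.1,0,0,0],[0.004,0.2,0,0,0],[-0.008,0.296,0,0,0],[-0.028,0.396,0,0,0],[-0.056,0.492,0,0,0]]]' >/dev/null; python3 chk.py
python3 steer.py '[[[-0.028,0.096,0,0,0],[-0.056,0.192,0,0,0],[-0.084,0.288,0,0,0]]]' >/dev/null; python3 chk.py
cat > chips.py <<'E'
from h import *
import sys
ce=np.array([539.5,51.6]); yaw=.117; u=np.array([np.cos(yaw),np.sin(yaw)]); v=np.array([-u[1],u[0]])
for n in("wrist","top"):
    c,p,d=shot(n,sys.argv[1]+n); hsv=cv2.cvtColor(p,cv2.COLOR_RGB2HSV)
    mm=(hsv[...,0]>12)&(hsv[...,0]<32)&(hsv[...,1]>110)&(hsv[...,2]>100)
    k,l,st,cc=cv2.connectedComponentsWithStats(mm.astype(np.uint8))
    for i in range(1,k):
        g=onz(c,cc[i],25)[0,:2]-ce
        if st[i,4]>3 and abs(g@u)<110 and -190<g@v<100: print(n,"chip",cc[i].round(),(g@u).round(1),(g@v).round(1),st[i,4])
E
python3 chips.py c1; python3 path.py 2.5 15
```

```text
[596.78  90.16  73.15] [0.2 2.  3.5]
[597.52  82.75  73.17] [-0.5  2.5  3.1]
wrist chip [216. 158.] 83.9 95.6 5
wrist chip [341. 227.] 61.9 7.6 134
wrist chip [194. 236.] 28.6 99.3 6
wrist chip [423. 251.] 61.1 -50.5 135
wrist chip [283. 314.] -12.1 27.3 398
wrist chip [349. 314.] 0.8 -17.5 386
wrist chip [447. 292.] 36.7 -77.4 7
wrist chip [314. 356.] -39.8 -3.8 9762
top chip [333. 160.] 98.0 -86.4 14
t 24.6833 plate [123.73  59.51] s 234.5 off [-0.27  0.04]
[-0.4, 2.5] [-1.1, 4.9] [-1.8, 7.3] [-2.5, 9.7] [-3.2, 12.1] 
[-0.7, 2.4] [-1.4, 4.8] [-2.1, 7.2] [-2.8, 9.6] [-3.5, 12.0] 
[-0.7, 2.4] [-1.4, 4.8] [-2.1, 7.2] [-2.8, 9.6] [-3.5, 12.0]
```

View pics/c1wrist.png

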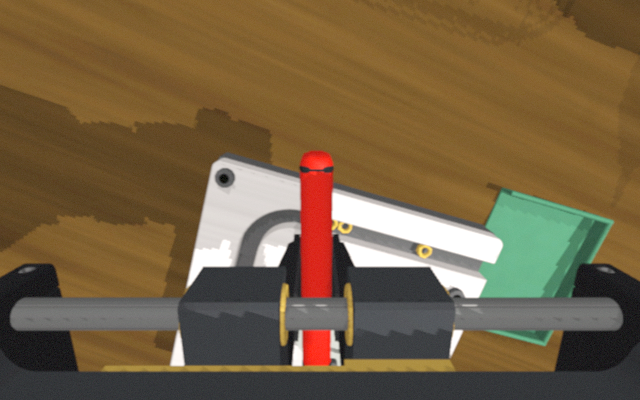

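The wrist view shows two chips gathered just ahead of the tip at (334,226) and (345,228), and the third further on at (425,252). I'll keep sweeping.

To row units: 12.1 mm is 0.484, 9.7 mm is 0.388.

```bash
python3 steer.py '[[[-0.016,0.1,0,0,0],[-0.044,0.196,0,0,0],[-0.072,0.292,0,0,0],[-0.1,0.388,0,0,0],[-0.128,0.484,0,0,0]]]' >/dev/null; python3 chk.py
python3 steer.py '[[[-0.028,0.096,0,0,0],[-0.056,0.192,0,0,0],[-0.084,0.288,0,0,0],[-0.112,0.384,0,0,0],[-0.14,0.48,0,0,0]]]' >/dev/null; python3 chk.py
python3 steer.py '[[[-0.028,0.096,0,0,0],[-0.056,0.192,0,0,0],[-0.084,0.288,0,0,0],[-0.112,0.384,0,0,0],[-0.14,0.48,0,0,0]]]' >/dev/null; python3 chk.py
python3 path.py 2.5 10
```

```text
[599.26  70.35  73.15] [-1.5  2.7  4.6]
[600.72  57.9   73.15] [-0.2  2.   3.7]
[602.15  45.51  73.16] [-0.1  1.9  5.1]
t 25.9333 plate [123.99  22.19] s 271.8 off [-0.01  0.03]
[-0.7, 2.4] [-1.4, 4.8] [-2.1, 7.2] [-2.8, 9.6] [-3.5, 12.0] 
[-0.7, 2.4] [-1.4, 4.8] [-2.1, 7.2] [-2.8, 9.6] [-3.5, 12.0]
```

To row units: 12 mm is 0.48, 9.6 mm is 0.384.

```bash
python3 steer.py '[[[-0.028,0.096,0,0,0],[-0.056,0.192,0,0,0],[-0.084,0.288,0,0,0],[-0.112,0.384,0,0,0],[-0.14,0.48,0,0,0]]]' >/dev/null; python3 chk.py
python3 steer.py '[[[-0.028,0.096,0,0,0],[-0.056,0.192,0,0,0],[-0.084,0.288,0,0,0],[-0.112,0.384,0,0,0],[-0.14,0.48,0,0,0]]]' >/dev/null; python3 chk.py
python3 steer.py '[[[-0.028,0.096,0,0,0],[-0.056,0.192,0,0,0],[-0.084,0.288,0,0,0],[-0.112,0.384,0,0,0],[-0.14,0.48,0,0,0]]]' >/dev/null; python3 chk.py
python3 path.py 2.5 10; python3 chips.py c2
```

```text
[603.61  33.1   73.15] [0.3 1.7 5.5]
[605.03  20.68  73.13] [-0.2  3.6  4.9]
[606.48   8.29  73.16] [-1.   3.4  4.9]
t 27.1833 plate [123.95 -15.28] s 309.2 off [-0.05 -0.04]
[-0.6, 2.4] [-1.3, 4.8] [-2.0, 7.2] [-2.7, 9.6] [-3.4, 12.0] 
[-0.7, 2.4] [-1.4, 4.8] [-2.1, 7.2] [-2.8, 9.6] [-3.5, 12.0] 
wrist chip [349. 230.] 61.4 -73.2 285
wrist chip [283. 314.] -11.5 -47.6 392
wrist chip [349. 314.] 0.8 -92.6 360
wrist chip [446. 290.] 38.3 -151.0 10
wrist chip [425. 357.] -17.8 -157.1 7016
```

```bash
python3 steer.py '[[[-0.028,0.096,0,0,0],[-0.056,0.192,0,0,0],[-0.084,0.288,0,0,0],[-0.112,0.384,0,0,0],[-0.14,0.48,0,0,0]]]' >/dev/null; python3 chk.py
python3 steer.py '[[[-0.028,0.096,0,0,0],[-0.056,0.192,0,0,0],[-0.084,0.288,0,0,0],[-0.112,0.384,0,0,0],[-0.14,0.48,0,0,0]]]' >/dev/null; python3 chk.py
python3 steer.py '[[[-0.028,0.096,0,0,0],[-0.056,0.192,0,0,0],[-0.084,0.288,0,0,0],[-0.112,0.384,0,0,0],[-0.14,0.48,0,0,0]]]' >/dev/null; python3 chk.py
python3 path.py 2.5 10
```

```text
[607.91  -4.15  73.14] [0.3 2.9 5.2]
[609.32 -16.54  73.14] [0.  4.2 6.1]
[610.78 -28.97  73.14] [-0.3  2.2  5.5]
t 28.5333 plate [123.86 -52.79] s 346.8 off [-0.14  0.04]
[-0.6, 2.5] [-1.3, 4.9] [-2.0, 7.3] [-2.7, 9.7] [-3.4, 12.1] 
[-0.7, 2.4] [-1.4, 4.8] [-2.1, 7.2] [-2.8, 9.6] [-3.5, 12.0]
```

To row units: 12 mm is 0.48, 9.6 mm is 0.384.

```bash
python3 steer.py '[[[-0.028,0.096,0,0,0],[-0.056,0.192,0,0,0],[-0.084,0.288,0,0,0],[-0.112,0.384,0,0,0],[-0.14,0.48,0,0,0]]]' >/dev/null; python3 chk.py
python3 steer.py '[[[-0.028,0.096,-0.008,0,0],[-0.028,0.096,-0.008,0,0]]]' >/dev/null; python3 chk.py
python3 chips.py c3; python3 path.py 1 1
```

```text
[611.96 -41.61  72.69] [ 0.3  0.3 -1.3]
[612.36 -44.3   72.89] [-0.2  0.4 -2.1]
wrist chip [250. 130.] 106.4 -48.9 4
wrist chip [257. 138.] 103.2 -53.9 4
wrist chip [332. 200.] 77.9 -109.4 7
wrist chip [283. 314.] -12.0 -100.5 396
wrist chip [349. 314.] 0.8 -145.3 388
t 29.2167 plate [123.71 -67.74] s 361.7 off [-0.29 -0.01]
[-0.0, 1.0]
```

View pics/c3wrist.png

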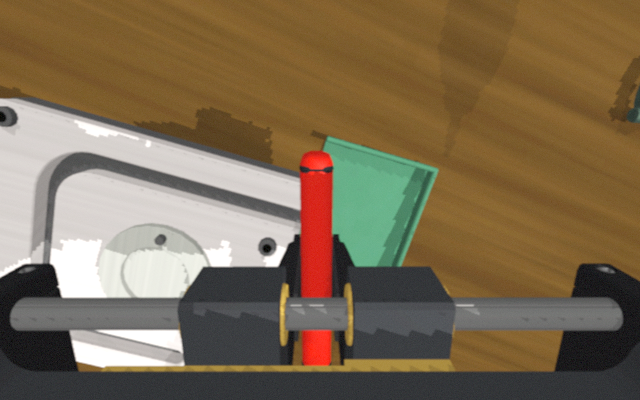

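The wrist view shows the channel now empty, with the bar over the pan. I'll lift and look into the pan on the way back.

To row units: -114 mm is -4.56, -100 mm is -4.

```bash
python3 steer.py '[[[0,0,-0.6,0,0],[0,0,-1.6,0,0],[0,0,-2.8,0,0],[0,0,-4,0,0],[0,0,-4.56,0,0]]]' >/dev/null
python3 - <<'E'
from h import *
print(move([560,-170,187])); print(move([472.1,-399.5,187]))
E
```

```text
[-98.35967656  95.53672161   3.7276897 ]
[-268.69150826  272.69116374    3.55235807]
```

To row units: -98 mm is -3.92, 95 mm is 3.8.

```bash
python3 steer.py '[[[-1,0.96,0,0,0],[-2,1.92,0,0,0],[-3,2.88,0,0,0],[-3.92,3.8,0,0,0],[-3.92,3.8,0,0,0]]]' 
python3 chips.py c4
python3 - <<'E'
from h import *
c,p,d=load("c4wrist"); cv2.imwrite("pics/c4crop.png",cv2.resize(p[0:240,120:440,::-1],None,fx=2,fy=2))
print(move([472.1,-399.5,187]),env.state()['tcp_rot'])
E
```

```text
t: 30.05
eef_pos: [557.4, -173.4, 187.3]
tcp_rot: [3.141, 0.001, 0.397]
ft_force: [0.5, 0.1, -1.1]
opening: 0.148
grip_force: 30.0
wrist chip [165.   4.] 103.9 -61.0 4
wrist chip [193.  19.] 99.2 -85.9 356
wrist chip [301.  44.] 105.6 -179.4 10
wrist chip [208.  55.] 74.0 -103.6 86
wrist chip [211.  71.] 61.8 -108.8 182
wrist chip [279. 130.] 29.2 -179.5 4
wrist chip [254. 161.] -5.2 -163.7 295
wrist chip [223. 155.] -8.1 -134.1 4
wrist chip [231. 164.] -14.3 -143.0 7
wrist chip [236. 166.] -14.9 -148.7 8
wrist chip [195. 187.] -45.7 -114.3 7
wrist chip [204. 189.] -45.8 -123.7 5
wrist chip [193. 200.] -59.4 -115.6 7
wrist chip [244. 222.] -68.4 -168.2 710
wrist chip [200. 203.] -60.4 -122.6 13
wrist chip [ 36. 204.] -105.0 31.3 6
wrist chip [ 44. 207.] -107.1 24.2 15
wrist chip [ 54. 210.] -106.8 14.4 4
wrist chip [160. 231.] -99.9 -89.9 4
wrist chip [170. 235.] -101.8 -99.4 6
wrist chip [212. 250.] -106.5 -143.2 209
wrist chip [173. 237.] -103.2 -102.8 4
wrist chip [174. 240.] -106.5 -104.1 4
wrist chip [187. 244.] -107.4 -117.8 4
top chip [339. 172.] 61.2 -100.9 20
top chip [366. 181.] 27.3 -175.3 24
[-168.75681506  177.88517639    0.23730024] [-3.14132871e+00  4.03905427e-05  3.97555150e-01]
```

View pics/c4crop.png

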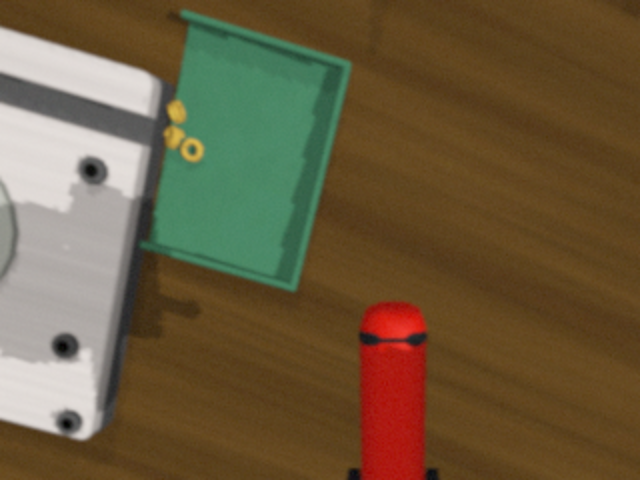

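All three chips are in the pan, at crop pixels (176,110), (174,135) and (192,150). Next is returning the pick.

```bash
python3 steer.py '[[[-1.12,1.16,0,0,0],[-2.24,2.36,0,0,0],[-3.36,3.56,0,0,0],[-4.48,4.72,0,0,0],[-5.6,5.92,0,0,0]]]' >/dev/null
python3 steer.py '[[[-0.6,0.64,0,0,0],[-1.152,1.196,0,0,0],[-1.152,1.196,0,0,0],[-1.152,1.196,0,0,0],[-1.152,1.196,0,0,0]]]' >/dev/null
python3 steer.py '[[[0,0,0,0,0],[0,0,0,0,0],[0,0,0,0,0]]]'
python3 - <<'E'
from h import *
s=env.state();print(s['eef_pos'],move([472.1,-399.5,95]),s['tcp_rot'],s['joints'].round(2))
c,p,d=shot("wrist","w5"); shot("scene","s5"); cv2.imwrite("pics/w5c.png",cv2.resize(p[100:260,216:416,::-1],None,fx=3,fy=3))
E
```

```text
t: 31.23
eef_pos: [473.5, -398.0, 187.4]
tcp_rot: [-3.142, -0.0, 0.401]
ft_force: [-0.4, -0.5, -1.5]
opening: 0.145
grip_force: 30.0
[ 473.53439228 -398.01616817  187.38378326] [-1.91156128  0.80813944 92.38352392] [-3.14157025e+00 -1.26596973e-04  4.01080016e-01] [-0.81  0.51  1.61  0.    1.03  0.36]
```

View pics/w5c.png

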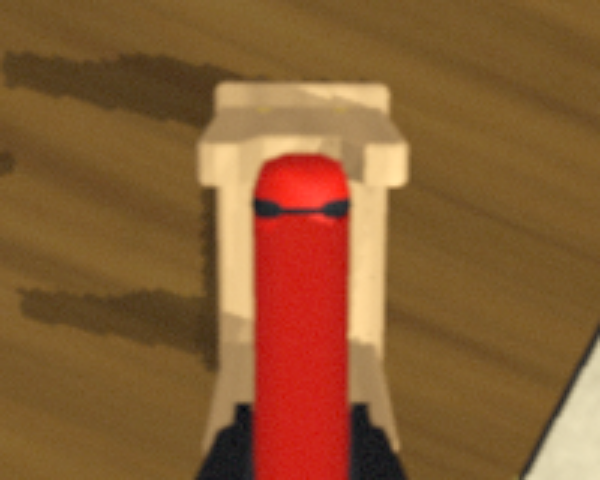

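The crop shows the bar, columns 255–348, centred over the cradle, columns 199–408, and parallel to it. I'll lower it with force checks.

```bash
python3 steer.py '[[[-0.04,0.016,0,0,0],[-0.076,0.032,0,0,0],[-0.076,0.032,1,0,0],[-0.076,0.032,2,0,0],[-0.076,0.032,2.8,0,0]]]' >/dev/null; python3 chk.py
python3 steer.py '[[[0,0,0.32,0,0],[0,0,0.64,0,0],[0,0,0.88,0,0],[0,0,1.04,0,0],[0,0,1.16,0,0]]]' >/dev/null; python3 chk.py &&
python3 steer.py '[[[0,0,0.12,0,0],[0,0,0.24,0,0],[0,0,0.36,0,0],[0,0,0.36,0,0]]]' >/dev/null; python3 chk.py; python3 -c "
from h import *; print(move([472.1,-399.5,75.2]))"
```

```text
[ 471.25 -400.27  116.09] [-0.1 -0.2 -1.7]
[ 471.8  -400.57   88.56] [-0.  -0.1 -0.4]
[ 471.45 -400.23   78.91] [ 0.4 -0.3 -0.7]
[ 0.87925041 -0.42016478  3.71275096]
```

```bash
python3 steer.py '[[[0.032,-0.016,0.04,0,0],[0.032,-0.016,0.08,0,0],[0.032,-0.016,0.108,0,0],[0.032,-0.016,0.108,0,0]]]' >/dev/null; python3 chk.py &&
python3 steer.py '[[[0,0,0.016,0,0],[0,0,0.016,0,0]]]' >/dev/null; python3 chk.py &&
python3 steer.py '[[[0,0,0.016,0,0],[0,0,0.016,0,0]]]' >/dev/null; python3 chk.py &&
python3 steer.py '[[[0,0,0.016,0,0],[0,0,0.016,0,0]]]' >/dev/null; python3 chk.py &&
python3 steer.py '[[[0,0,0.016,0,0],[0,0,0.016,0,0]]]' >/dev/null; python3 chk.py
```

```text
[ 472.13 -399.61   76.53] [-0.4 -0.6 -0.6]
[ 472.15 -399.67   76.19] [ 0.4  0.  -1.1]
[ 472.13 -399.68   75.76] [ 0.4 -0.4 -1.6]
[ 472.09 -399.66   75.33] [-0.2 -0.4 -1.5]
[ 472.18 -399.69   75.18] [-0.4  0.8  1.8]
```

```bash
python3 steer.py '[[[0,0,0,0,0.2],[0,0,0,0,0.25],[0,0,0,0,0.3],[0,0,0,0,0.4],[0,0,0,0,0.5]]]'
python3 steer.py '[[[0,0,0,0,0.6],[0,0,0,0,0.6],[0,0,0,0,0.6],[0,0,0,0,0.6],[0,0,0,0,0.6]]]'
python3 steer.py '[[[0,0,-0.4,0,0.6],[0,0,-1.2,0,0.6],[0,0,-2.2,0,0.6],[0,0,-3.4,0,0.6],[0,0,-4.8,0,0.6]]]'
python3 steer.py '[[[-1.36,0,-1.4,0,0.6],[-1.36,0,-1.4,0,0.6],[-1.36,0,-1.4,0,0.6],[-1.36,0,-1.4,0,0.6],[-1.36,0,-1.4,0,0.6]]]'
python3 - <<'E'
from h import *
c,p,d=shot("wrist","w6")
cs,ps,_=shot("scene","s6"); a=p[40:240,220:420,::-1]; b=ps[240:340,300:420,::-1]
cv2.imwrite("pics/fin.png",np.hstack([cv2.resize(a,(400,400)),cv2.resize(b,(400,333))[:333].copy() if 0 else cv2.resize(b,(400,400))]))
hsv=cv2.cvtColor(p,cv2.COLOR_RGB2HSV); m=(((hsv[...,0]<8)|(hsv[...,0]>172))&(hsv[...,1]>140)&(hsv[...,2]>80)).astype(np.uint8)
n,l,st,cc=cv2.connectedComponentsWithStats(m)
for i in range(1,n):
    if st[i,4]>200:
        yy,xx=np.nonzero(l==i); P=onz(c,np.c_[xx,yy],103)[:,:2]; print(cv2.minAreaRect(P.astype(np.float32))); print(np.median(depthpts(c,d,np.c_[xx,yy])[:,2]))
E
```

```text
t: 33.92
eef_pos: [472.1, -399.7, 75.0]
tcp_rot: [-3.142, -0.0, 0.4]
ft_force: [-0.7, 0.3, 0.1]
opening: 0.384
grip_force: 0.0
t: 34.33
eef_pos: [472.1, -399.7, 75.0]
tcp_rot: [-3.142, -0.0, 0.4]
ft_force: [0.3, -0.2, -0.2]
opening: 0.595
grip_force: 0.0
t: 34.75
eef_pos: [471.7, -399.2, 196.1]
tcp_rot: [-3.14, 0.001, 0.4]
ft_force: [-0.2, -0.5, 0.7]
opening: 0.599
grip_force: 0.0
t: 35.17
eef_pos: [440.8, -412.4, 228.8]
tcp_rot: [-3.14, 0.0, 0.4]
ft_force: [-0.0, -0.2, -1.5]
opening: 0.6
grip_force: 0.0
((473.028564453125, -398.9795837402344), (107.7127914428711, 13.960545539855957), 23.27682876586914)
103.88927162034713
```

View pics/fin.png

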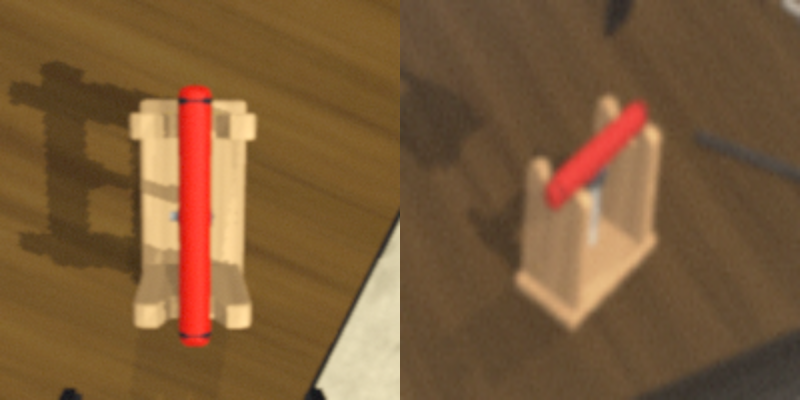

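The left panel shows the handle centred in both notches, and the right panel shows the stem hanging upright between the uprights. The robot is clear of everything, so I'm handing in.

```bash
python3 -c "
from cell import env; print(env.job_done())"
```

```text
the job is handed in; nothing more can be done
None
```

I swept all three brass chips into the green pan, hung the pick back upright in both cradle notches and handed the job in at about 35 s; tip force peaked at about 10 N and eased to near zero briefly in the second straight, and I re-swept the start of the first straight after the tip lost contact there.

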